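Sort the mixing-bank stirrers by drag

TASK

Push each of the three hand wheels round by its orange knob, gently and without pinching it (25 N breaks a knob), and leave the knob a quarter to half a turn away from where it began; feel whether its stirrer runs free or binds. Push that wheel's blue marker tab fully over: to the green end (left) if it runs free, to the red end (right) if it binds. Leave the other things on the bench where they are.

Things in the scene. Friction and masses are not known exactly. Their poses are not given: they have to be found in the camera images.
- bank: grey fixed tray, 360 x 440 x 20 mm; origin at table height under the middle front tin; x away from the robot, y left along the row, z up. Front tins (100 mm wide, lid top at z 128 mm) with hand wheels at x 0, y +135 (left), 0, -135 mm (right); white marker rail 40 mm wide, top at z 82 mm, along y at x -125 mm; closed spare tins 120 mm high at x 125, y +-68 mm
- knob_a (a point): centre of the orange knob of the left wheel: an upright round peg, 16 mm diameter, 30 mm tall, fixed on the wheel 34 mm from its axle, z 142 to 172 mm (this point at 157). The wheel is an aluminium disc, 90 mm diameter, top at z 142 mm, on an upright axle at the tin's centre, hub 4 mm higher
- wheel_a: the left hand wheel with its stirrer inside the tin; origin on the axle at z 130 mm, x towards its knob. Turns any number of turns either way; in thick paint it stops at once when let go, free or not. Slowly turned, a free one resists with under 1.5 N at the knob, a binding one (something in the tin presses on its stirrer) with about 6 to 13 N while it moves (much of it fades once you stop); one or two of the three bind, nothing shows which
- tab_a (a point): centre of the left wheel's blue marker tab, an upright tab 12 mm (along the rail) x 16 mm x 34 mm tall on the marker rail in front of its tin, 83 to 117 mm above the table, this point 17 mm up
- marker_a (a joint): slide of the left marker, m, growing to the bank's +y (robot's left): +0.025 is fully over at the green end (runs free), -0.025 fully over at the red end (binding), starts near 0; slides with about 1.5 N and stays where it is left
- knob_b (a point): centre of the orange knob of the middle wheel: an upright round peg, 16 mm diameter, 30 mm tall, fixed on the wheel 34 mm from its axle, z 142 to 172 mm (this point at 157). The wheel is an aluminium disc, 90 mm diameter, top at z 142 mm, on an upright axle at the tin's centre, hub 4 mm higher
- wheel_b: the middle hand wheel with its stirrer inside the tin; origin on the axle at z 130 mm, x towards its knob. Turns any number of turns either way; in thick paint it stops at once when let go, free or not. Slowly turned, a free one resists with under 1.5 N at the knob, a binding one (something in the tin presses on its stirrer) with about 6 to 13 N while it moves (much of it fades once you stop); one or two of the three bind, nothing shows which
- tab_b (a point): centre of the middle wheel's blue marker tab, an upright tab 12 mm (along the rail) x 16 mm x 34 mm tall on the marker rail in front of its tin, 83 to 117 mm above the table, this point 17 mm up
- marker_b (a joint): slide of the middle marker, m, growing to the bank's +y (robot's left): +0.025 is fully over at the green end (runs free), -0.025 fully over at the red end (binding), starts near 0; slides with about 1.5 N and stays where it is left
- knob_c (a point): centre of the orange knob of the right wheel: an upright round peg, 16 mm diameter, 30 mm tall, fixed on the wheel 34 mm from its axle, z 142 to 172 mm (this point at 157). The wheel is an aluminium disc, 90 mm diameter, top at z 142 mm, on an upright axle at the tin's centre, hub 4 mm higher
- wheel_c: the right hand wheel with its stirrer inside the tin; origin on the axle at z 130 mm, x towards its knob. Turns any number of turns either way; in thick paint it stops at once when let go, free or not. Slowly turned, a free one resists with under 1.5 N at the knob, a binding one (something in the tin presses on its stirrer) with about 6 to 13 N while it moves (much of it fades once you stop); one or two of the three bind, nothing shows which
- tab_c (a point): centre of the right wheel's blue marker tab, an upright tab 12 mm (along the rail) x 16 mm x 34 mm tall on the marker rail in front of its tin, 83 to 117 mm above the table, this point 17 mm up
- marker_c (a joint): slide of the right marker, m, growing to the bank's +y (robot's left): +0.025 is fully over at the green end (runs free), -0.025 fully over at the red end (binding), starts near 0; slides with about 1.5 N and stays where it is left
- cup: bystander: clear open mixing cup, 84 mm wide, 100 mm high; origin at the centre of its underside
- lid_ring: bystander: black lid ring lying flat, 100 mm wide, 16 mm high; origin at the centre of its underside
- spatula: bystander: spatula lying on the bench, along its x
- hardener: bystander: white bottle with red cap, 64 mm wide, 140 mm high; origin at the centre of its underside
- tint_jar: bystander: amber glass jar, 60 mm wide, 70 mm high; origin at the centre of its underside
- pad: bystander: yellow sanding block, 35 x 50 x 18 mm, lying on the bank's tray between marker rail and tins; origin at the centre of its underside

How it is judged:
At the end, for the whole second after the job is handed in: every wheel stands turned away from its start (knob at least 30 mm from where it began) and at rest; the marker of every binding wheel is within 5 mm of its red end, the marker of every free wheel within 5 mm of its green end (((contact force between wheel_a and anything else above 3 N and value of joint marker_a below -0.02 m) or (contact force between wheel_a and anything else below 3 N and value of joint marker_a above 0.02 m)) and distance of each of knob_a, knob_b, knob_c from where it was at the start of the episode above 0.03 m and angular speed of each of wheel_a, wheel_b, wheel_c below 0.3 rad/s and ((contact force between wheel_b and anything else above 3 N and value of joint marker_b below -0.02 m) or (contact force between wheel_b and anything else below 3 N and value of joint marker_b above 0.02 m)) and ((contact force between wheel_c and anything else above 3 N and value of joint marker_c below -0.02 m) or (contact force between wheel_c and anything else below 3 N and value of joint marker_c above 0.02 m))); the robot touches nothing.
It fails at once if a wheel or its knob is pushed or squeezed by the fingers with more than 25 N (contact force between the fingers and wheel_a above 25 N or contact force between the fingers and wheel_b above 25 N or contact force between the fingers and wheel_c above 25 N).
It fails at once if a bystander is moved by more than 15 mm (distance of any of cup, lid_ring, spatula, hardener, tint_jar, pad from where it was at the start of the episode above 0.015 m).
It also fails if it takes over 72 s, if anything falls off the work surface, if the arm or the gripper's body presses on something with over 40 N, if the wrist force passes 120 N, or if a joint passes its speed limit or range.

ROBOT

A 6-joint arm with a two-finger parallel gripper is mounted at the origin on the work surface. World frame = base frame: x ahead of the robot, y to its left, z up, the work surface at z = 0. Lengths are in m, angles in rad, forces in N, time in s.
With the tool pointing down it reaches from about 0.35 to 0.85 m from the base axis. Payload 8.1 kg.
Tool frame: the origin (TCP) lies midway between the tips of the shut fingers; the grasp point (between the pads) lies 19 mm behind it (robot.tcp_to_grasp is the distance from the TCP to the grasp point, in m); x points along the fingers, y is the direction in which the jaws open and shut, and the axes are right-handed (so a half turn about x gives the same grasp; the last joint's range is limited). The gripper opens to 93 mm and grips with 3 to 60 N. Pads are 15 mm wide; open, the fingers measure 128 mm over their backs; the gripper's body (75 mm by 188 mm) begins 65 mm behind the grasp point.
Start: joints at [-1.413, 0.13, 1.488, -0, 1.523, -0.085], TCP at [0.144, -0.582, 0.219] pointing down, gripper open.
Joint ranges: [-2.96, 2.96], [-0.89, 2.26], [0.02, 2.5], [-1.34, 4.48], [0, 2.73], [-2.66, 2.66]. Speed limits (rad/s): [2.39, 2.39, 2.79, 3.14, 3.14, 3.14].

INTERFACE

Orientations are given as a rotation vector (axis times angle).
In Python, from plant import robot gives the robot as it stands.
- The arm moves only by the tool play_rows, never from a script. Its argument "plan" is a list of rows, each an object with "slide": the shift along the world's x, y, z as a fraction of full scale, a list of three; "roll": the turn about the world's z as a fraction of full scale; "fingers": the gripper command: -1 is shut, 1 is fully open, values between are in proportion. A call has 1 to 20 rows; each row shifts and turns the commanded pose from where the row before left it; what a row does not reach is not made up. Full scale, the value 1, is 30 mm for a shift and 8 degrees for a turn. A row lasts 1/8 s, in which the tool goes at most 62.5 mm and 10.7 degrees, less where a joint would pass 70% of its speed; a pose out of reach is approached as far as the arm can. A call with a number of a shift or a turn outside -1 to 1 is refused whole. A call with a gripper value outside its range is refused whole. The fingers move at their own pace and stop on an object; "squeeze" is the grip in N (left out, the last holds). Time passes only in rows, so rows that do not move let the fingers close. It gives the time, the measured TCP pose, the force and the opening at its end, in the units of the state.
- robot.read_state(): the state, without advancing time (a new reading comes with each control period).
- robot.read_camera(name): name is "side" or "top" or "wrist"; returns the picture (400x640x3 uint8, red, green, blue); there is no depth.
- robot.get_calibration(name): a dict with "fx", "fy", "cx", "cy" (pixels), "R" (3x3) and "t" (3): a world point X has camera coordinates R X + t; the wrist camera has in their place "T_tool_cam" (4x4, takes a point from camera to tool coordinates, whose origin is the TCP and whose axes are the tool frame's). Camera axes: x right, y down, z forward; pixel columns grow to the right and rows downward; lengths in m; the calibration is good to about 2 mm. A picture is of the moment at which its call begins: read the wrist's pose just before it. get_calibration takes no time and is no camera call.
- robot.close_job(): hands the job in, once; it reports no verdict.
Trained networks look in the newest picture that a camera, given by its name, has taken for a name from the list of things; names that differ only in an ending like _2 or _b are one class to them, and where a whole thing is asked for, a point or a joint stands for the part that bears it (a point fixed in the world has none). Each returns a list of dicts, best first, with "p" (0 to 1); they miss things now and then, are a little off and sometimes report something else, mostly with a low value. They report only what shows in the picture. A call takes as long as a camera call.
- robot.boxes_of(camera, target): "extent" ([centre column, centre row, width, height] in pixels, round what is visible of it).
- robot.regions_of(camera, target): "region" (400x640 bool, what is visible of it) and "extent" ([centre column, centre row, width, height] in pixels, round what is visible of it).
- robot.mark_of(camera, target): "point" ([column, row] in pixels: a listed point, or the origin of a listed thing).
The state is a dict: "t": time; "q": joint angles; "dq": joint speeds; "joint_torque": joint torques, N m; "tool_pos": TCP position; "orientation": TCP orientation; "force": force on the tool from outside, world axes, zero at the start; "wrist_torque": the same for the moment, N m; "opening": finger opening in m.
Only numpy, scipy, OpenCV 4.12 (cv2) and the standard library are available. Lean on these libraries where they do the work, as an engineer would, in place of code of your own. Each camera call takes 0.05 s, during which the arm holds its last target.

## Working session

There is one attempt and no reset: what is moved stays moved. The work goes in short steps, Python scripts to look and compute and a tool call to move; the robot and the scene stay as the last step left them, time stands still between calls to the robot, and variables do not carry over. Pictures are saved under pics/ and viewed, and the job is handed in when it is done.

Besides the shell and the picture viewer there is one more tool, called after "Emit:" in YAML: its name, and indented under it one key for each argument. play_rows: Moves the arm, as the interface text tells. Its arguments: {"type":"object","properties":{"plan":{"type":"array","items":{"type":"object","properties":{"slide":{"type":"array","items":{"type":"number","minimum":-1,"maximum":1}},"roll":{"type":"number","minimum":-1,"maximum":1},"fingers":{"type":"number"}}}},"squeeze":{"type":"number"}},"required":["plan"]}

```bash
ls; mkdir -p pics; python3 - <<'E'
from plant import robot
import cv2
print(robot.read_state())
for n in ("side","top"):
    im=robot.read_camera(n); cv2.imwrite(f"pics/{n}0.png",im[:,:,::-1])
    c=robot.get_calibration(n); print(n,c)
print(robot.get_calibration("wrist"))
E
```

```text
pics
{'t': 0.0, 'q': array([-1.41337057e+00,  1.31149168e-01,  1.48927553e+00, -2.38903626e-05,
        1.52301452e+00, -8.53952651e-02]), 'dq': array([-2.69400796e-04, -9.09004646e-04, -3.48255974e-04, -8.51833753e-04,
       -1.29606190e-03,  2.51185387e-05]), 'joint_torque': array([-1.02495915e-05, -5.59848368e+01, -4.91756737e+01,  7.66647840e-02,
        3.55540076e-02, -1.54631721e-04]), 'tool_pos': array([ 0.14419016, -0.58182344,  0.21759669]), 'orientation': array([ 2.09311586,  0.25733996, -2.09330635]), 'force': array([ 0.15016477,  0.01011583, -0.11611464]), 'wrist_torque': array([-0.00487924,  0.03855266, -0.06214783]), 'opening': 0.0927029263072435}
side {'fx': 477.80180826840206, 'fy': 477.80180826840206, 'cx': 318.6239446731355, 'cy': 196.92099856026684, 'R': array([[ 0.99259087, -0.12137037, -0.00570937],
       [-0.0905482 , -0.70755315, -0.7008349 ],
       [ 0.0810209 ,  0.6961593 , -0.71330067]]), 't': array([-0.49402153,  0.11170672,  1.49504807])}
top {'fx': 378.63845232263543, 'fy': 378.63845232263543, 'cx': 316.4218663924628, 'cy': 196.4370282172213, 'R': array([[ 0.0161785 , -0.99960888,  0.02281109],
       [-0.99098264, -0.01906543, -0.132627  ],
       [ 0.13301003, -0.02045969, -0.99090349]]), 't': array([-0.03252489,  0.48305285,  1.02460639])}
{'fx': 315.48278995639015, 'fy': 315.48278995639015, 'cx': 321.1172993950869, 'cy': 199.80910558747559, 'T_tool_cam': array([[-4.12642140e-04, -2.82532061e-01,  9.59257767e-01,
        -1.64540294e-01],
       [ 9.99999865e-01, -4.20034343e-04,  3.06454558e-04,
        -3.82447538e-04],
       [ 3.16337968e-04,  9.59257764e-01,  2.82532196e-01,
        -7.87779938e-02],
       [ 0.00000000e+00,  0.00000000e+00,  0.00000000e+00,
         1.00000000e+00]])}
```

View pics/side0.png

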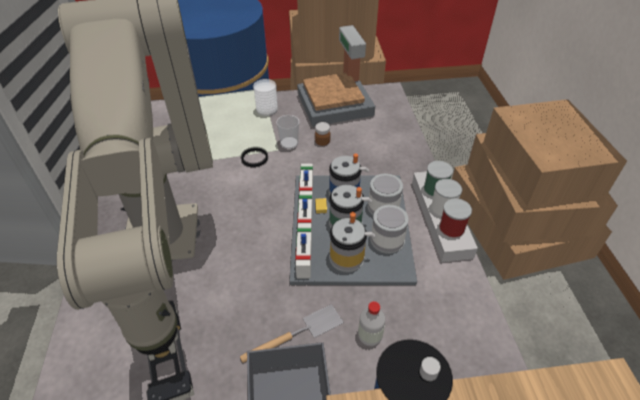

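View pics/top0.png

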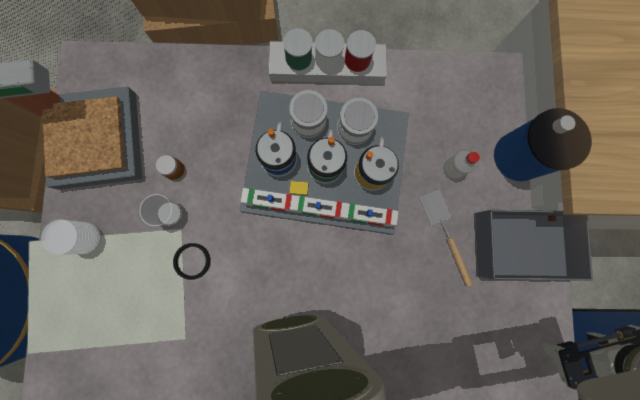

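The side view shows the bank with its three wheels at about (347,165), (347,200) and (348,240), and the tabs at about (305,180) to (303,243). In the top view the knobs are at (271,132), (332,140) and (369,155), and the blue tabs at (270,198), (319,206) and (370,213). Next I triangulate these points.

```bash
cat > h.py <<'E'
import numpy as np
from plant import robot
def ray(cam,px):
    c=robot.get_calibration(cam);d=np.array([(px[0]-c['cx'])/c['fx'],(px[1]-c['cy'])/c['fy'],1.])
    R=c['R'];o=-R.T@c['t'];d=R.T@d;return o,d/np.linalg.norm(d)
def atz(cam,px,z):
    o,d=ray(cam,px);return o+d*(z-o[2])/d[2]
def tri(a,b):
    A=np.zeros((3,3));v=np.zeros(3)
    for cam,p in (('top',a),('side',b)):
        o,d=ray(cam,p);M=np.eye(3)-np.outer(d,d);A+=M;v+=M@o
    return np.linalg.solve(A,v)
def proj(cam,X):
    c=robot.get_calibration(cam);p=c['R']@np.asarray(X)+c['t'];return np.array([c['fx']*p[0]/p[2]+c['cx'],c['fy']*p[1]/p[2]+c['cy']])
E
python3 - <<'E'
from h import *
np.set_printoptions(precision=4,suppress=True)
for n in ("knob_a","tab_a","wheel_a"):
    t=robot.mark_of("top",n); s=robot.mark_of("side",n)
    t=sorted([x for x in t if x['p']>.3],key=lambda x:x['point'][0]); s=sorted([x for x in s if x['p']>.3],key=lambda x:x['point'][1])
    print(n,[(np.round(x['point'],1),round(x['p'],2)) for x in t],[(np.round(x['point'],1),round(x['p'],2)) for x in s])
    z={'k':.157,'t':.1,'w':.13}[n[0]]
    for a,b in zip(t,s): print('tri',tri(a['point'],b['point']),'top',atz('top',a['point'],z),'side',atz('side',b['point'],z))
for n in ("bank","cup","lid_ring","spatula","hardener","tint_jar","pad"):
    t=robot.mark_of("top",n); s=robot.mark_of("side",n)
    print(n,t[0],s[0],tri(t[0]['point'],s[0]['point']))
print(robot.read_state()['t'])
E
```

```text
knob_a [(array([270. , 131.6]), 0.88), (array([331.9, 145.2]), 0.65), (array([371.8, 154.9]), 0.97)] [(array([355.3, 158.4]), 0.68), (array([360.5, 194.7]), 0.81), (array([355.8, 218.9]), 0.64)]
tri [0.6284 0.0981 0.153 ] top [0.6288 0.0978 0.157 ] side [0.6259 0.093  0.157 ]
tri [ 0.6078 -0.0586  0.1462] top [ 0.5972 -0.0581  0.157 ] side [ 0.6128 -0.0669  0.157 ]
tri [ 0.5788 -0.1586  0.1564] top [ 0.5745 -0.1585  0.157 ] side [ 0.5828 -0.158   0.157 ]
tab_a [(array([269., 198.]), 0.37), (array([317.9, 206.9]), 0.41), (array([368.4, 214.6]), 0.47)] [(array([307.4, 172.7]), 0.51), (array([308. , 204.4]), 0.44), (array([303.1, 239.5]), 0.49)]
tri [0.4708 0.1003 0.1067] top [0.468  0.1008 0.1   ] side [0.4751 0.1082 0.1   ]
tri [ 0.4552 -0.0268  0.0934] top [ 0.4471 -0.0269  0.1   ] side [ 0.4621 -0.0321  0.1   ]
tri [ 0.4323 -0.1599  0.0924] top [ 0.4294 -0.1587  0.1   ] side [ 0.434  -0.1659  0.1   ]
wheel_a [(array([325.5, 152.8]), 0.56), (array([380.3, 166.3]), 0.92)] [(array([347.2, 167. ]), 0.58), (array([343.7, 194.9]), 0.78), (array([353.3, 230.4]), 0.92)]
tri [ 0.5659 -0.0385
[... 201 characters left out ...]
oint': [343.1, 226.4], 'p': 0.74} [ 0.567  -0.0474  0.0002]
cup {'point': [167.9, 211.9], 'p': 0.63} {'point': [291.1, 143.1], 'p': 0.58} [ 0.4388  0.3999 -0.0098]
lid_ring {'point': [194.0, 262.4], 'p': 0.9} {'point': [252.3, 159.6], 'p': 0.6} [ 0.2941  0.315  -0.0026]
spatula {'point': [447.8, 241.6], 'p': 0.84} {'point': [293.1, 337.2], 'p': 0.81} [ 0.3731 -0.4039 -0.0055]
hardener {'point': [453.7, 165.5], 'p': 0.71} {'point': [372.2, 337.3], 'p': 0.7} [ 0.5875 -0.4288 -0.0068]
tint_jar {'point': [176.7, 168.0], 'p': 0.75} {'point': [319.1, 207.8], 'p': 0.56} [ 0.615   0.5513 -0.5228]
pad {'point': [298.9, 184.9], 'p': 0.52} {'point': [319.9, 207.7], 'p': 0.47} [0.5111 0.0256 0.0201]
1.1
```

```bash
cat >> h.py <<'E'
from scipy.spatial.transform import Rotation as Rn
def wcam(st=None):
    st=st or robot.read_state();c=robot.get_calibration('wrist')
    T=np.eye(4);T[:3,:3]=Rn.from_rotvec(st['orientation']).as_matrix();T[:3,3]=st['tool_pos']
    return T@c['T_tool_cam'],c
def wray(px,st=None):
    W,c=wcam(st);d=W[:3,:3]@np.array([(px[0]-c['cx'])/c['fx'],(px[1]-c['cy'])/c['fy'],1.]);return W[:3,3],d
def watz(px,z,st=None):
    o,d=wray(px,st);return o+d*(z-o[2])/d[2]
def wproj(X,st=None):
    W,c=wcam(st);p=np.linalg.inv(W)@np.append(X,1);return np.array([c['fx']*p[0]/p[2]+c['cx'],c['fy']*p[1]/p[2]+c['cy']])
def info():
    s=robot.read_state();M=Rn.from_rotvec(s['orientation']).as_matrix()
    print('t',round(s['t'],2),'pos',np.round(s['tool_pos'],4),'jaw deg',np.round(np.degrees(np.arctan2(M[1,1],M[0,1])),1),'down',np.round(M[:,0],3),'F',np.round(s['force'],2),'op',round(s['opening'],4),'q6',round(s['q'][5],2))
    return s,M
E
python3 - <<'E'
from h import *
s,M=info();print(M);W,c=wcam();print(W)
E
```

```text
t 1.1 pos [ 0.1443 -0.5824  0.2186] jaw deg -76.1 down [ 0.  0. -1.] F [-0.35 -0.65 -0.29] op 0.093 q6 -0.09
[[ 8.94069215e-06  2.40392618e-01 -9.70675738e-01]
 [ 4.97875752e-06 -9.70675738e-01 -2.40392618e-01]
 [-1.00000000e+00 -2.68348274e-06 -9.87536951e-06]]
[[ 2.40086003e-01 -9.31231477e-01 -2.74165364e-01  2.20639991e-01]
 [-9.70751535e-01 -2.30192614e-01 -6.82115622e-02 -5.63101040e-01]
 [ 4.09911929e-04  2.82523090e-01 -9.59260411e-01  3.83174951e-01]
 [ 0.00000000e+00  0.00000000e+00  0.00000000e+00  1.00000000e+00]]
```

Emit:
play_rows:
  plan:
    - {"slide": [0.3, 0.4, 0.5], "roll": -0.15, "fingers": -0.1}
    - {"slide": [0.7, 0.9, 0.5], "roll": -0.15, "fingers": -0.1}
    - {"slide": [0.8, 1, 0.3], "roll": -0.15, "fingers": -0.1}
    - {"slide": [0.8, 1, 0.3], "roll": -0.15, "fingers": -0.1}
    - {"slide": [0.8, 1, 0.3], "roll": -0.15, "fingers": -0.1}
    - {"slide": [0.8, 1, 0.3], "roll": -0.15, "fingers": -0.1}
    - {"slide": [0.8, 1, 0.3], "roll": -0.15, "fingers": -0.1}
    - {"slide": [0.8, 1, 0.2], "roll": -0.15, "fingers": -0.1}
    - {"slide": [0.8, 1, 0.2], "roll": -0.15, "fingers": -0.1}
    - {"slide": [0.8, 1, 0.2], "roll": -0.15, "fingers": -0.1}
    - {"slide": [0.8, 1, 0.2], "roll": -0.15, "fingers": -0.1}
    - {"slide": [0.8, 1, 0], "roll": -0.15, "fingers": -0.1}
    - {"slide": [0.8, 1, 0], "roll": -0.15, "fingers": -0.1}
    - {"slide": [0.8, 1, 0], "roll": -0.15, "fingers": -0.1}
    - {"slide": [0.8, 1, 0], "roll": -0.15, "fingers": -0.1}
    - {"slide": [0.8, 1, 0], "roll": -0.15, "fingers": -0.1}
    - {"slide": [0.8, 1, 0], "roll": -0.15, "fingers": -0.1}
    - {"slide": [0.4, 0.6, 0], "roll": -0.15, "fingers": -0.1}
    - {"slide": [0.3, 0.4, 0], "roll": -0.1, "fingers": -0.1}
    - {"slide": [0, 0, 0], "roll": 0, "fingers": -0.1}

```text
t: 3.6
tool_pos: [0.5555, -0.0626, 0.3174]
orientation: [-2.145, 0.157, 2.146]
force: [0.1, -0.8, 0.8]
opening: 0.042
```

```bash
python3 - <<'E'
from h import *
import cv2
s,M=info()
im=robot.read_camera('wrist');cv2.imwrite('pics/w1.png',im[:,:,::-1]);np.save('w1.npy',im)
import pickle;pickle.dump(s,open('w1.pkl','wb'))
for n,z in (("knob_a",.157),("tab_a",.1),("wheel_a",.13),("bank",0),("pad",.02)):
    for x in robot.mark_of('wrist',n):
        if x['p']>.3: print(n,np.round(x['point'],1),x['p'],np.round(watz(x['point'],z,s),4))
E
```

```text
t 3.6 pos [ 0.5555 -0.0626  0.3174] jaw deg -98.4 down [-0.  0. -1.] F [ 0.13 -0.82  0.84] op 0.042 q6 1.51
knob_a [305.7 135.4] 0.82 [ 0.6082 -0.0544  0.157 ]
knob_a [404.3 157.1] 0.77 [ 0.5715 -0.1516  0.157 ]
knob_a [157.2 136.9] 0.74 [0.6288 0.0948 0.157 ]
knob_a [212.  257.6] 0.72 [0.4891 0.0726 0.157 ]
knob_a [306.7 253.1] 0.43 [ 0.4789 -0.0346  0.157 ]
tab_a [305.6 253.6] 0.68 [ 0.4513 -0.0261  0.1   ]
tab_a [409.8 255.3] 0.51 [ 0.4285 -0.1629  0.1   ]
tab_a [211.4 256.5] 0.48 [0.4655 0.0987 0.1   ]
wheel_a [183.7 166.2] 0.92 [0.5925 0.0888 0.13  ]
wheel_a [428.2 159.7] 0.85 [ 0.5596 -0.1843  0.13  ]
wheel_a [307.4 158.5] 0.62 [ 0.5807 -0.0506  0.13  ]
bank [268.5 200.2] 0.74 [0.5045 0.0299 0.    ]
bank [310.3 150.5] 0.64 [ 0.5727 -0.0483  0.    ]
bank [184.1 167.6] 0.5 [0.5752 0.1488 0.    ]
pad [268.7 198.9] 0.89 [0.5118 0.0249 0.02  ]
```

View pics/w1.png

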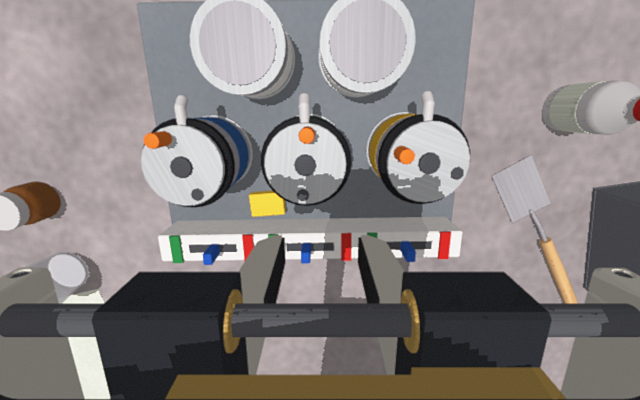

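The wrist picture shows the three wheels with hubs at (181,167), (305,165) and (429,163), orange knobs at (157,140), (306,135) and (404,156), and blue tabs at (212,254), (306,249) and (408,252). I now segment these and fit the bank pose.

```bash
python3 - <<'E'
from h import *
import cv2,pickle
s=pickle.load(open('w1.pkl','rb'));im=np.load('w1.npy')
hsv=cv2.cvtColor(im,cv2.COLOR_RGB2HSV)
def blobs(hsv,lo,hi,amin,roi):
    m=cv2.inRange(hsv,lo,hi);k=np.zeros_like(m);k[roi[1]:roi[3],roi[0]:roi[2]]=1;m*=k
    n,l,st,c=cv2.connectedComponentsWithStats(m);return [(c[i],st[i][:4],st[i][4]) for i in range(1,n) if st[i][4]>=amin]
print('wrist')
for nm,lo,hi,z in (('knob',(5,150,120),(18,255,255),.157),('tab',(105,130,60),(125,255,255),.1)):
    for c,b,a in blobs(hsv,lo,hi,30,(130,90,480,270)):
        print(nm,np.round(c,1),b,a,np.round(watz(c,z,s),4))
hub=[]
for u,v in ((181,167),(305,165),(429,163)):
    g=cv2.cvtColor(im,cv2.COLOR_RGB2GRAY)[v-14:v+15,u-14:u+15]
    m=(g<100).astype(np.uint8);n,l,st,c=cv2.connectedComponentsWithStats(m);i=l[14,14];p=c[i]+[u-14,v-14];hub.append(watz(p,.146,s));print('hub',p,st[i],hub[-1])
hub=np.array(hub);d=hub[0]-hub[2];print('yaw',np.degrees(np.arctan2(-d[0],d[1])),'len',np.linalg.norm(d),'mid',hub.mean(0))
for cam,roi in (('top',(240,80,420,240)),('side',(280,130,430,290))):
    I=robot.read_camera(cam);h=cv2.cvtColor(I,cv2.COLOR_RGB2HSV);print(cam)
    I2=cv2.resize(I[roi[1]:roi[3],roi[0]:roi[2]],None,fx=4,fy=4,interpolation=cv2.INTER_CUBIC);cv2.imwrite(f'pics/{cam}_z.png',I2[:600,:800,::-1])
    for nm,lo,hi,z in (('knob',(3,140,100),(18,255,255),.157),('tab',(105,120,50),(125,255,255),.1)):
        for c,b,a in blobs(h,lo,hi,8,roi): print(nm,np.round(c,1),b,a,np.round(atz(cam,c,z),4))
E
```

```text
wrist
knob [306.3 134.8] [299 127  15  16] 196 [ 0.6087 -0.0551  0.157 ]
knob [157.  139.3] [144 132  28  17] 354 [0.6264 0.0957 0.157 ]
knob [403.9 154.7] [394 147  20  17] 252 [ 0.5741 -0.1514  0.157 ]
tab [234.5 142.4] [201 118  47  64] 570 [0.6081 0.0347 0.1   ]
tab [305.6 252.6] [301 243  10  20] 167 [ 0.4528 -0.0263  0.1   ]
tab [407.7 251. ] [401 242  14  20] 217 [ 0.4353 -0.1607  0.1   ]
tab [210.6 254. ] [203 245  17  20] 232 [0.4693 0.0988 0.1   ]
hub [181.1942029  166.92753623] [  4   4  22  21 345] [0.5940042  0.08426419 0.146     ]
hub [304.9009009  164.97597598] [  4   4  21  21 333] [ 0.57660207 -0.04784621  0.146     ]
hub [428.73964497 162.89940828] [  4   4  21  21 338] [ 0.55937025 -0.17968328  0.146     ]
yaw -7.4753762986245125 len 0.26621003320653613 mid [ 0.57665884 -0.0477551   0.146     ]
top
knob [270.6 131.6] [268 129   6   7] 32 [0.629  0.0964 0.157 ]
knob [332.2 139.2] [330 138   5   3] 12 [ 0.6128 -0.0586  0.157 ]
knob [369.5 154.6] [366 152   7   6] 27 [ 0.5751 -0.1527  0.157 ]
tab [269.9 170.9] [266 169   8   5] 16 [0.5398 0.1007 0.1   ]
tab [267.9 197. ] [267 195   3   5] 10 [0.4706 0.1038 0.1   ]
tab [317.9 205.2] [316 202   5   7] 26 [ 0.4516 -0.0269  0.1   ]
tab [367.6 212.5] [366 210   4   6] 16 [ 0.4348 -0.1567  0.1   ]
side
knob [355.1 157.5] [354 154   4   9] 27 [0.6261 0.0972 0.157 ]
knob [358.4 191.5] [357 187   4  10] 35 [ 0.6091 -0.053   0.157 ]
knob [352.3 216.2] [350 212   6  11] 43 [ 0.5749 -0.1469  0.157 ]
tab [305.9 175. ] [305 171   3   9] 25 [0.4693 0.0978 0.1   ]
tab [332.1 186.8] [331 184   4   7] 18 [0.5446 0.0336 0.1   ]
tab [304.7 203.1] [303 199   4  10] 30 [ 0.4528 -0.0254  0.1   ]
tab [303.5 238.6] [302 234   4  10] 35 [ 0.4355 -0.1629  0.1   ]
```

View pics/side_z.png

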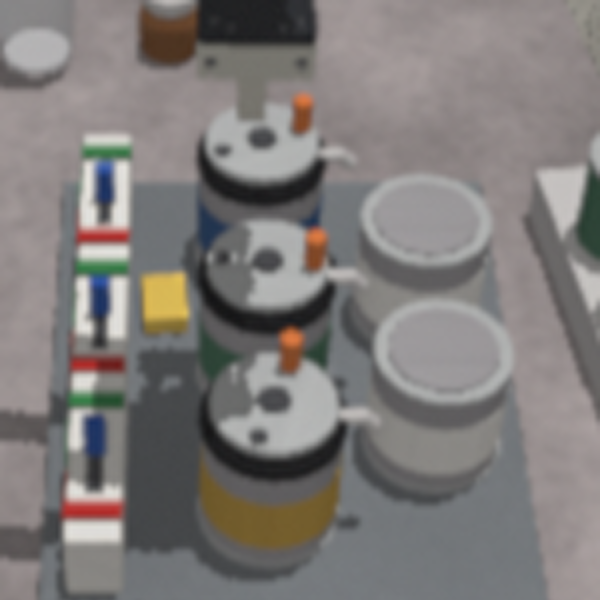

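Emit:
play_rows:
  plan:
    - {"slide": [0.4, 0.88, -0.5], "roll": 0.59, "fingers": -0.1}
    - {"slide": [0.4, 0.88, -0.5], "roll": 0.59, "fingers": -0.1}
    - {"slide": [0.4, 0.88, -0.5], "roll": 0.59, "fingers": -0.1}
    - {"slide": [0.4, 0.88, -0.5], "roll": 0.59, "fingers": -0.1}
    - {"slide": [0.4, 0.88, -0.5], "roll": 0.59, "fingers": -0.1}
    - {"slide": [0.4, 0.88, -0.5], "roll": 0.59, "fingers": -0.1}
    - {"slide": [0, 0, 0], "roll": 0, "fingers": -0.1}

```text
t: 4.88
tool_pos: [0.6266, 0.0964, 0.2256]
orientation: [2.029, 0.358, -2.035]
force: [0.3, -0.0, 0.3]
opening: 0.0419
```

```bash
python3 - <<'E'
from h import *
import cv2
s,M=info()
im=robot.read_camera('wrist');cv2.imwrite('pics/w2.png',im[:,:,::-1])
hsv=cv2.cvtColor(im,cv2.COLOR_RGB2HSV);m=cv2.inRange(hsv,(5,150,100),(18,255,255))
n,l,st,c=cv2.connectedComponentsWithStats(m)
for i in range(1,n):
    if st[i][4]>30: print(c[i],st[i],np.round(watz(c[i],.157,s),4))
print('spout tri',tri((281,124.5),(368.7,169.5)))
E
```

```text
t 4.88 pos [0.6266 0.0964 0.2256] jaw deg -70.0 down [-0.003  0.    -1.   ] F [ 0.31 -0.02  0.32] op 0.0419 q6 1.29
[ 66.12473118 138.60430108] [ 41 120  39  52 465] [0.6161 0.2907 0.157 ]
[322.42887473 213.14649682] [313 199  20  29 471] [0.6259 0.0955 0.157 ]
[558.06652807 351.36590437] [545 337  26  33 481] [ 0.575  -0.1483  0.157 ]
spout tri [0.66371712 0.07389797 0.12114442]
```

View pics/w2.png

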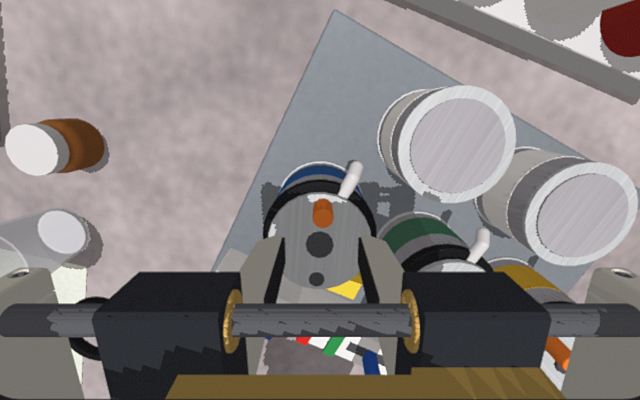

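View pics/top_z.png

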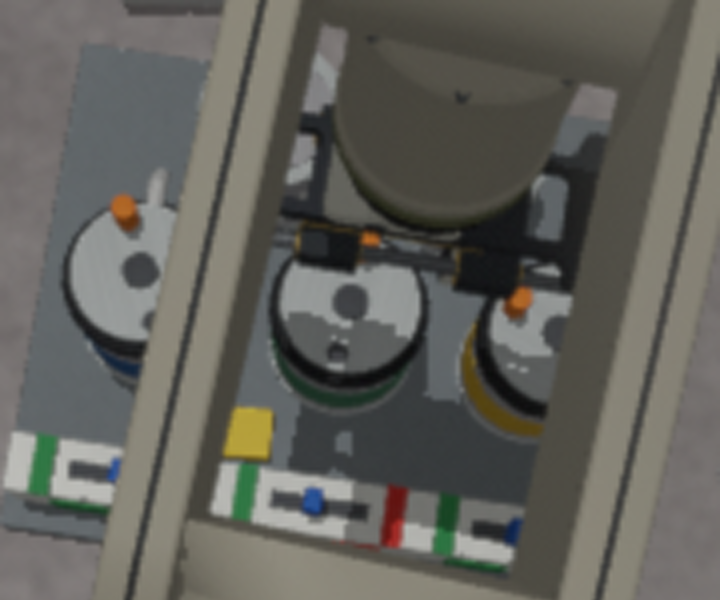

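The knob sits midway between the fingers, at (322,213), and the spout tip is at about z 0.12, so it is clear. I descend over knob a.

Emit:
play_rows:
  plan:
    - {"slide": [0, 0, -0.7], "roll": 0, "fingers": -0.1}
    - {"slide": [0, 0, -0.7], "roll": 0, "fingers": -0.1}
    - {"slide": [0, 0, -0.6], "roll": 0, "fingers": -0.1}
    - {"slide": [0, 0, -0.4], "roll": 0, "fingers": -0.1}
    - {"slide": [0, 0, 0], "roll": 0, "fingers": -0.1}

```text
t: 5.55
tool_pos: [0.6263, 0.0948, 0.154]
orientation: [2.031, 0.355, -2.036]
force: [-0.5, -0.6, 0.2]
opening: 0.0417
```

```bash
cat >> h.py <<'E'
def arc(hub,th0,th1,n,lead,r=.034):
    """print rows: TCP = hub+ r*rad(th)+lead*tan(th) (lead signed along +theta), from current pose"""
    s,M=info();p=s['tool_pos'][:2].copy()
    for th in np.linspace(th0,th1,n+1)[1:]:
        a=np.radians(th);q=np.array(hub)+r*np.array([np.cos(a),np.sin(a)])+lead*np.array([-np.sin(a),np.cos(a)])
        print(np.round(th,1),np.round((q-p)/.03,2),'->',np.round(q,4));p=q
E
python3 - <<'E'
from h import *
arc((.594,.0843),20,140,24,.013)
E
```

```text
t 5.55 pos [0.6263 0.0948 0.154 ] jaw deg -70.2 down [-0.003 -0.    -1.   ] F [-0.55 -0.56  0.21] op 0.0417 q6 1.29
25.0 [-0.23  0.52] -> [0.6193 0.1105]
30.0 [-0.08  0.07] -> [0.6169 0.1126]
35.0 [-0.09  0.06] -> [0.6144 0.1145]
40.0 [-0.09  0.06] -> [0.6117 0.1161]
45.0 [-0.09  0.05] -> [0.6088 0.1175]
50.0 [-0.1   0.04] -> [0.6059 0.1187]
55.0 [-0.1   0.03] -> [0.6029 0.1196]
60.0 [-0.1   0.02] -> [0.5997 0.1202]
65.0 [-0.11  0.01] -> [0.5966 0.1206]
70.0 [-0.11  0.  ] -> [0.5934 0.1207]
75.0 [-0.11 -0.01] -> [0.5902 0.1205]
80.0 [-0.1  -0.02] -> [0.5871 0.12  ]
85.0 [-0.1  -0.02] -> [0.584  0.1193]
90.0 [-0.1  -0.03] -> [0.581  0.1183]
95.0 [-0.1  -0.04] -> [0.5781 0.117 ]
100.0 [-0.09 -0.05] -> [0.5753 0.1155]
105.0 [-0.09 -0.06] -> [0.5726 0.1138]
110.0 [-0.08 -0.07] -> [0.5702 0.1118]
115.0 [-0.08 -0.07] -> [0.5678 0.1096]
120.0 [-0.07 -0.08] -> [0.5657 0.1072]
125.0 [-0.06 -0.09] -> [0.5638 0.1047]
130.0 [-0.06 -0.09] -> [0.5622 0.102 ]
135.0 [-0.05 -0.09] -> [0.5608 0.0991]
140.0 [-0.04 -0.1 ] -> [0.5596 0.0962]
```

Emit:
play_rows:
  plan:
    - {"slide": [-0.04, 0.11, 0], "roll": 0, "fingers": -0.1}
    - {"slide": [-0.04, 0.11, 0], "roll": 0, "fingers": -0.1}
    - {"slide": [-0.04, 0.11, 0], "roll": 0, "fingers": -0.1}
    - {"slide": [-0.04, 0.11, 0], "roll": 0, "fingers": -0.1}
    - {"slide": [-0.07, 0.08, 0], "roll": 0.62, "fingers": -0.1}
    - {"slide": [-0.08, 0.07, 0], "roll": 0.62, "fingers": -0.1}
    - {"slide": [-0.09, 0.06, 0], "roll": 0.62, "fingers": -0.1}
    - {"slide": [-0.09, 0.06, 0], "roll": 0.62, "fingers": -0.1}

```text
t: 6.55
tool_pos: [0.6138, 0.1152, 0.1559]
orientation: [1.82, 0.656, -1.816]
force: [6.6, -4.5, -4.0]
opening: 0.0419
```

```bash
python3 - <<'E'
from h import *
arc((.594,.0843),40,145,21,.013)
E
```

```text
t 6.55 pos [0.6138 0.1152 0.1559] jaw deg -50.2 down [ 0.003 -0.002 -1.   ] F [ 6.62 -4.47 -4.  ] op 0.0419 q6 0.98
45.0 [-0.16  0.08] -> [0.6088 0.1175]
50.0 [-0.1   0.04] -> [0.6059 0.1187]
55.0 [-0.1   0.03] -> [0.6029 0.1196]
60.0 [-0.1   0.02] -> [0.5997 0.1202]
65.0 [-0.11  0.01] -> [0.5966 0.1206]
70.0 [-0.11  0.  ] -> [0.5934 0.1207]
75.0 [-0.11 -0.01] -> [0.5902 0.1205]
80.0 [-0.1  -0.02] -> [0.5871 0.12  ]
85.0 [-0.1  -0.02] -> [0.584  0.1193]
90.0 [-0.1  -0.03] -> [0.581  0.1183]
95.0 [-0.1  -0.04] -> [0.5781 0.117 ]
100.0 [-0.09 -0.05] -> [0.5753 0.1155]
105.0 [-0.09 -0.06] -> [0.5726 0.1138]
110.0 [-0.08 -0.07] -> [0.5702 0.1118]
115.0 [-0.08 -0.07] -> [0.5678 0.1096]
120.0 [-0.07 -0.08] -> [0.5657 0.1072]
125.0 [-0.06 -0.09] -> [0.5638 0.1047]
130.0 [-0.06 -0.09] -> [0.5622 0.102 ]
135.0 [-0.05 -0.09] -> [0.5608 0.0991]
140.0 [-0.04 -0.1 ] -> [0.5596 0.0962]
145.0 [-0.03 -0.1 ] -> [0.5587 0.0932]
```

It pushes back with 8 N directly against the motion, so wheel a looks like it binds. I continue the arc.

Emit:
play_rows:
  plan:
    - {"slide": [-0.11, 0.06, 0], "roll": 0.62, "fingers": -0.1}
    - {"slide": [-0.1, 0.04, 0], "roll": 0.62, "fingers": -0.1}
    - {"slide": [-0.1, 0.03, 0], "roll": 0.62, "fingers": -0.1}
    - {"slide": [-0.1, 0.02, 0], "roll": 0.62, "fingers": -0.1}
    - {"slide": [-0.11, 0.01, 0], "roll": 0.62, "fingers": -0.1}
    - {"slide": [-0.11, 0, 0], "roll": 0.62, "fingers": -0.1}
    - {"slide": [-0.11, -0.01, 0], "roll": 0.62, "fingers": -0.1}

```text
t: 7.42
tool_pos: [0.5924, 0.1215, 0.1562]
orientation: [1.408, 1.067, -1.4]
force: [10.2, 3.9, -6.0]
opening: 0.0417
```

```bash
python3 - <<'E'
from h import *
arc((.594,.0843),75,145,14,.013)
E
```

```text
t 7.42 pos [0.5924 0.1215 0.1562] jaw deg -15.4 down [ 0.005  0.001 -1.   ] F [10.23  3.92 -5.97] op 0.0417 q6 0.39
80.0 [-0.18 -0.05] -> [0.5871 0.12  ]
85.0 [-0.1  -0.02] -> [0.584  0.1193]
90.0 [-0.1  -0.03] -> [0.581  0.1183]
95.0 [-0.1  -0.04] -> [0.5781 0.117 ]
100.0 [-0.09 -0.05] -> [0.5753 0.1155]
105.0 [-0.09 -0.06] -> [0.5726 0.1138]
110.0 [-0.08 -0.07] -> [0.5702 0.1118]
115.0 [-0.08 -0.07] -> [0.5678 0.1096]
120.0 [-0.07 -0.08] -> [0.5657 0.1072]
125.0 [-0.06 -0.09] -> [0.5638 0.1047]
130.0 [-0.06 -0.09] -> [0.5622 0.102 ]
135.0 [-0.05 -0.09] -> [0.5608 0.0991]
140.0 [-0.04 -0.1 ] -> [0.5596 0.0962]
145.0 [-0.03 -0.1 ] -> [0.5587 0.0932]
```

Emit:
play_rows:
  plan:
    - {"slide": [-0.12, -0.04, 0], "roll": 0.62, "fingers": -0.1}
    - {"slide": [-0.1, -0.03, 0], "roll": 0.62, "fingers": -0.1}
    - {"slide": [-0.1, -0.04, 0], "roll": 0.62, "fingers": -0.1}
    - {"slide": [-0.1, -0.05, 0], "roll": 0.62, "fingers": -0.1}
    - {"slide": [-0.09, -0.05, 0], "roll": 0.62, "fingers": -0.1}
    - {"slide": [-0.09, -0.06, 0], "roll": 0.62, "fingers": -0.1}
    - {"slide": [-0.08, -0.07, 0], "roll": 0.62, "fingers": -0.1}

```text
t: 8.3
tool_pos: [0.5713, 0.113, 0.1565]
orientation: [0.961, 1.349, -0.952]
force: [5.8, 9.6, -1.8]
opening: 0.0421
```

```bash
python3 - <<'E'
from h import *
arc((.594,.0843),110,145,7,.013)
E
```

```text
t 8.3 pos [0.5713 0.113  0.1565] jaw deg 19.4 down [ 0.004  0.004 -1.   ] F [ 5.77  9.55 -1.8 ] op 0.0421 q6 -0.23
115.0 [-0.12 -0.11] -> [0.5678 0.1096]
120.0 [-0.07 -0.08] -> [0.5657 0.1072]
125.0 [-0.06 -0.09] -> [0.5638 0.1047]
130.0 [-0.06 -0.09] -> [0.5622 0.102 ]
135.0 [-0.05 -0.09] -> [0.5608 0.0991]
140.0 [-0.04 -0.1 ] -> [0.5596 0.0962]
145.0 [-0.03 -0.1 ] -> [0.5587 0.0932]
```

Emit:
play_rows:
  plan:
    - {"slide": [-0.09, -0.09, 0], "roll": 0.62, "fingers": -0.1}
    - {"slide": [-0.07, -0.08, 0], "roll": 0.62, "fingers": -0.1}
    - {"slide": [-0.06, -0.09, 0], "roll": 0.62, "fingers": -0.1}
    - {"slide": [-0.06, -0.09, 0], "roll": 0.62, "fingers": -0.1}
    - {"slide": [-0.05, -0.09, 0], "roll": 0.62, "fingers": -0.1}

```text
t: 8.93
tool_pos: [0.5608, 0.0998, 0.1565]
orientation: [0.629, 1.478, -0.622]
force: [2.1, 8.7, 0.1]
opening: 0.0421
```

Emit:
play_rows:
  plan:
    - {"slide": [0, 0, 0], "roll": 0, "fingers": -0.1}
    - {"slide": [0.1, 0.12, 0], "roll": 0, "fingers": -0.1}
    - {"slide": [0.1, 0.12, 0], "roll": 0, "fingers": -0.1}
    - {"slide": [0.1, 0.12, 0], "roll": 0, "fingers": -0.1}
    - {"slide": [0, 0, 0], "roll": 0, "fingers": -0.1}

```text
t: 9.55
tool_pos: [0.5692, 0.1084, 0.1555]
orientation: [0.628, 1.478, -0.629]
force: [-0.5, -0.4, 0.5]
opening: 0.0418
```

```bash
python3 - <<'E'
from h import *
import cv2
s,M=info()
im=robot.read_camera('wrist');cv2.imwrite('pics/w3.png',im[:,:,::-1])
E
```

```text
t 9.55 pos [0.5692 0.1084 0.1555] jaw deg 43.9 down [-0. -0. -1.] F [-0.54 -0.44  0.54] op 0.0418 q6 -0.67
```

View pics/w3.png

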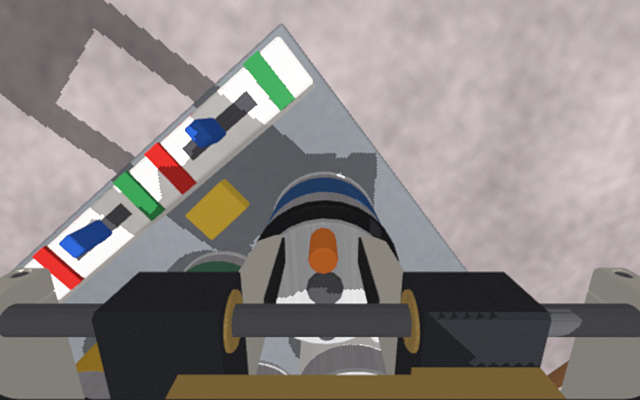

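The knob has been let go: it sits midway between the fingers at (322,250), turned about 115°. Wheel a binds, at 8 to 9 N. Next is wheel b.

Emit:
play_rows:
  plan:
    - {"slide": [0, 0, 1], "roll": 0, "fingers": -0.1}
    - {"slide": [0, 0, 1], "roll": 0.2, "fingers": -0.1}
    - {"slide": [0.22, -0.9, 0], "roll": 0.7, "fingers": -0.1}
    - {"slide": [0.22, -0.9, 0], "roll": 0.7, "fingers": -0.1}
    - {"slide": [0.22, -0.9, 0], "roll": 0.7, "fingers": -0.1}
    - {"slide": [0.22, -0.9, 0], "roll": 0.7, "fingers": -0.1}
    - {"slide": [0.22, -0.9, 0], "roll": 0.7, "fingers": -0.1}
    - {"slide": [0.22, -0.9, 0], "roll": 0.6, "fingers": -0.1}
    - {"slide": [0, 0, 0], "roll": 0, "fingers": -0.1}

```text
t: 10.72
tool_pos: [0.6087, -0.0557, 0.2154]
orientation: [0.162, 1.565, -0.162]
force: [0.1, -0.1, -1.4]
opening: 0.0419
```

```bash
python3 - <<'E'
from h import *
import cv2
s,M=info()
im=robot.read_camera('wrist');cv2.imwrite('pics/w4.png',im[:,:,::-1])
hsv=cv2.cvtColor(im,cv2.COLOR_RGB2HSV);m=cv2.inRange(hsv,(5,150,100),(18,255,255))
n,l,st,c=cv2.connectedComponentsWithStats(m)
for i in range(1,n):
    if st[i][4]>30: print(c[i],st[i],np.round(watz(c[i],.157,s),4))
E
```

```text
t 10.72 pos [ 0.6087 -0.0557  0.2154] jaw deg 78.2 down [-0. -0. -1.] F [ 0.05 -0.14 -1.42] op 0.0419 q6 -1.54
[547.13034826 115.8318408 ] [ 522  105   50   24 1005] [0.569  0.1105 0.157 ]
[184.01754386 198.8494152 ] [167 185  35  29 684] [ 0.5745 -0.1514  0.157 ]
[321.42084942 217.18146718] [311 202  22  31 518] [ 0.6092 -0.0553  0.157 ]
[305.         374.21621622] [289 374  33   2  37] [ 0.7494 -0.0994  0.157 ]
```

View pics/w4.png

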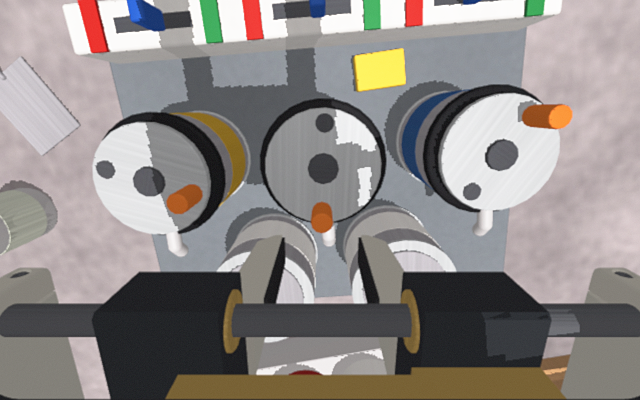

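Knob b is centred at (321,217), and knob a now stands at θ≈134°. I descend and close the gap clockwise.

Emit:
play_rows:
  plan:
    - {"slide": [0, 0, -0.8], "roll": 0, "fingers": -0.1}
    - {"slide": [0, 0, -0.8], "roll": 0, "fingers": -0.1}
    - {"slide": [0, 0, -0.4], "roll": 0, "fingers": -0.1}
    - {"slide": [0, 0, 0], "roll": 0, "fingers": -0.1}
    - {"slide": [-0.02, -0.1, 0], "roll": 0, "fingers": -0.1}
    - {"slide": [-0.02, -0.1, 0], "roll": 0, "fingers": -0.1}
    - {"slide": [-0.02, -0.1, 0], "roll": 0, "fingers": -0.1}

```text
t: 11.65
tool_pos: [0.6073, -0.0632, 0.1565]
orientation: [0.16, 1.564, -0.16]
force: [0.4, -1.2, -0.6]
opening: 0.0419
```

```bash
python3 - <<'E'
from h import *
arc((.5766,-.0478),-12,-132,24,-.013)
E
```

```text
t 11.65 pos [ 0.6073 -0.0632  0.1565] jaw deg 78.3 down [ 0.001 -0.    -1.   ] F [ 0.42 -1.18 -0.58] op 0.0419 q6 -1.55
-17.0 [-0.07 -0.23] -> [ 0.6053 -0.0702]
-22.0 [-0.07 -0.08] -> [ 0.6033 -0.0726]
-27.0 [-0.08 -0.07] -> [ 0.601  -0.0748]
-32.0 [-0.08 -0.07] -> [ 0.5985 -0.0768]
-37.0 [-0.09 -0.06] -> [ 0.5959 -0.0786]
-42.0 [-0.09 -0.05] -> [ 0.5932 -0.0802]
-47.0 [-0.1  -0.04] -> [ 0.5903 -0.0815]
-52.0 [-0.1  -0.04] -> [ 0.5873 -0.0826]
-57.0 [-0.1  -0.03] -> [ 0.5842 -0.0834]
-62.0 [-0.1  -0.02] -> [ 0.5811 -0.0839]
-67.0 [-0.11 -0.01] -> [ 0.5779 -0.0842]
-72.0 [-0.11  0.  ] -> [ 0.5747 -0.0842]
-77.0 [-0.11  0.01] -> [ 0.5716 -0.0839]
-82.0 [-0.1   0.02] -> [ 0.5685 -0.0833]
-87.0 [-0.1   0.03] -> [ 0.5654 -0.0824]
-92.0 [-0.1   0.04] -> [ 0.5624 -0.0813]
-97.0 [-0.1   0.05] -> [ 0.5596 -0.08  ]
-102.0 [-0.09  0.05] -> [ 0.5568 -0.0784]
-107.0 [-0.09  0.06] -> [ 0.5542 -0.0765]
-112.0 [-0.08  0.07] -> [ 0.5518 -0.0745]
-117.0 [-0.07  0.08] -> [ 0.5496 -0.0722]
-122.0 [-0.07  0.08] -> [ 0.5476 -0.0697]
-127.0 [-0.06  0.09] -> [ 0.5458 -0.0671]
-132.0 [-0.05  0.09] -> [ 0.5442 -0.0644]
```

Emit:
play_rows:
  plan:
    - {"slide": [-0.03, -0.1, 0], "roll": 0, "fingers": -0.1}
    - {"slide": [-0.04, -0.13, 0], "roll": -0.62, "fingers": -0.1}
    - {"slide": [-0.07, -0.08, 0], "roll": -0.62, "fingers": -0.1}
    - {"slide": [-0.08, -0.07, 0], "roll": -0.62, "fingers": -0.1}
    - {"slide": [-0.08, -0.07, 0], "roll": -0.62, "fingers": -0.1}
    - {"slide": [-0.09, -0.06, 0], "roll": -0.62, "fingers": -0.1}
    - {"slide": [-0.09, -0.05, 0], "roll": -0.62, "fingers": -0.1}

```text
t: 12.52
tool_pos: [0.5932, -0.0788, 0.1557]
orientation: [0.569, 1.494, -0.566]
force: [4.6, 3.6, -3.0]
opening: 0.042
```

```bash
python3 - <<'E'
from h import *
arc((.5766,-.0478),-42,-132,18,-.013)
E
```

```text
t 12.53 pos [ 0.5932 -0.0788  0.1557] jaw deg 48.4 down [ 0.002  0.002 -1.   ] F [ 4.55  3.61 -3.01] op 0.042 q6 -1.06
-47.0 [-0.1  -0.09] -> [ 0.5903 -0.0815]
-52.0 [-0.1  -0.04] -> [ 0.5873 -0.0826]
-57.0 [-0.1  -0.03] -> [ 0.5842 -0.0834]
-62.0 [-0.1  -0.02] -> [ 0.5811 -0.0839]
-67.0 [-0.11 -0.01] -> [ 0.5779 -0.0842]
-72.0 [-0.11  0.  ] -> [ 0.5747 -0.0842]
-77.0 [-0.11  0.01] -> [ 0.5716 -0.0839]
-82.0 [-0.1   0.02] -> [ 0.5685 -0.0833]
-87.0 [-0.1   0.03] -> [ 0.5654 -0.0824]
-92.0 [-0.1   0.04] -> [ 0.5624 -0.0813]
-97.0 [-0.1   0.05] -> [ 0.5596 -0.08  ]
-102.0 [-0.09  0.05] -> [ 0.5568 -0.0784]
-107.0 [-0.09  0.06] -> [ 0.5542 -0.0765]
-112.0 [-0.08  0.07] -> [ 0.5518 -0.0745]
-117.0 [-0.07  0.08] -> [ 0.5496 -0.0722]
-122.0 [-0.07  0.08] -> [ 0.5476 -0.0697]
-127.0 [-0.06  0.09] -> [ 0.5458 -0.0671]
-132.0 [-0.05  0.09] -> [ 0.5442 -0.0644]
```

Emit:
play_rows:
  plan:
    - {"slide": [-0.1, -0.06, 0], "roll": -0.62, "fingers": -0.1}
    - {"slide": [-0.1, -0.04, 0], "roll": -0.62, "fingers": -0.1}
    - {"slide": [-0.1, -0.03, 0], "roll": -0.62, "fingers": -0.1}
    - {"slide": [-0.1, -0.02, 0], "roll": -0.62, "fingers": -0.1}
    - {"slide": [-0.11, -0.01, 0], "roll": -0.62, "fingers": -0.1}
    - {"slide": [-0.11, 0, 0], "roll": -0.62, "fingers": -0.1}
    - {"slide": [-0.11, 0.01, 0], "roll": -0.62, "fingers": -0.1}

```text
t: 13.4
tool_pos: [0.5714, -0.0836, 0.1557]
orientation: [1.033, 1.312, -1.03]
force: [5.6, 2.6, -4.0]
opening: 0.042
```

```bash
python3 - <<'E'
from h import *
arc((.5766,-.0478),-77,-87,2,-.013)
E
```

```text
t 13.4 pos [ 0.5714 -0.0836  0.1557] jaw deg 13.7 down [ 0.002  0.001 -1.   ] F [ 5.6   2.64 -3.98] op 0.042 q6 -0.47
-82.0 [-0.1   0.01] -> [ 0.5685 -0.0833]
-87.0 [-0.1   0.03] -> [ 0.5654 -0.0824]
```

Emit:
play_rows:
  plan:
    - {"slide": [-0.1, 0.02, 0], "roll": -0.62, "fingers": -0.1}
    - {"slide": [-0.1, 0.03, 0], "roll": -0.62, "fingers": -0.1}
    - {"slide": [-0.1, 0.04, 0], "roll": -0.62, "fingers": -0.1}
    - {"slide": [-0.1, 0.05, 0], "roll": -0.62, "fingers": -0.1}
    - {"slide": [-0.09, 0.05, 0], "roll": -0.62, "fingers": -0.1}
    - {"slide": [-0.09, 0.06, 0], "roll": -0.62, "fingers": -0.1}

```text
t: 14.15
tool_pos: [0.5541, -0.0766, 0.1557]
orientation: [1.415, 1.062, -1.411]
force: [5.0, 0.9, -3.7]
opening: 0.0417
```

Emit:
play_rows:
  plan:
    - {"slide": [-0.028, 0.022, 0], "roll": -0.2, "fingers": -0.1}
    - {"slide": [-0.027, 0.023, 0], "roll": -0.2, "fingers": -0.1}
    - {"slide": [-0.027, 0.023, 0], "roll": -0.2, "fingers": -0.1}
    - {"slide": [-0.026, 0.024, 0], "roll": -0.2, "fingers": -0.1}

```text
t: 14.65
tool_pos: [0.5509, -0.074, 0.1557]
orientation: [1.492, 0.997, -1.489]
force: [6.5, -0.1, -4.1]
opening: 0.0417
```

Emit:
play_rows:
  plan:
    - {"slide": [-0.025, 0.025, 0], "roll": -0.2, "fingers": -0.1}
    - {"slide": [-0.025, 0.025, 0], "roll": -0.2, "fingers": -0.1}
    - {"slide": [-0.024, 0.025, 0], "roll": -0.2, "fingers": -0.1}
    - {"slide": [-0.024, 0.026, 0], "roll": -0.2, "fingers": -0.1}

```text
t: 15.15
tool_pos: [0.548, -0.071, 0.1558]
orientation: [1.57, 0.927, -1.567]
force: [6.1, -0.5, -4.0]
opening: 0.0422
```

Emit:
play_rows:
  plan:
    - {"slide": [0, 0, 0], "roll": 0, "fingers": -0.1}
    - {"slide": [0, 0, 0], "roll": 0, "fingers": -0.1}

```text
t: 15.4
tool_pos: [0.5479, -0.071, 0.1558]
orientation: [1.57, 0.927, -1.566]
force: [5.7, -0.6, -3.0]
opening: 0.0421
```

Emit:
play_rows:
  plan:
    - {"slide": [0.12, -0.06, 0], "roll": 0, "fingers": -0.1}
    - {"slide": [0.12, -0.06, 0], "roll": 0, "fingers": -0.1}
    - {"slide": [0.12, -0.06, 0], "roll": 0, "fingers": -0.1}
    - {"slide": [0, 0, 0], "roll": 0, "fingers": -0.1}

```text
t: 15.9
tool_pos: [0.558, -0.0764, 0.1556]
orientation: [1.568, 0.929, -1.568]
force: [0.5, -0.2, 0.8]
opening: 0.0419
```

```bash
python3 - <<'E'
from h import *
s,M=info()
E
```

```text
t 15.9 pos [ 0.558  -0.0764  0.1556] jaw deg -28.7 down [-0.  0. -1.] F [ 0.48 -0.16  0.76] op 0.0419 q6 0.27
```

Emit:
play_rows:
  plan:
    - {"slide": [0, 0, 1], "roll": 0, "fingers": -0.1}
    - {"slide": [0, 0, 1], "roll": 0, "fingers": -0.1}
    - {"slide": [0.18, -0.83, 0], "roll": 0.08, "fingers": -0.1}
    - {"slide": [0.18, -0.83, 0], "roll": 0, "fingers": -0.1}
    - {"slide": [0.18, -0.83, 0], "roll": 0, "fingers": -0.1}
    - {"slide": [0, 0, 0], "roll": 0, "fingers": -0.1}
    - {"slide": [0, 0, 0], "roll": 0, "fingers": -0.1}

```text
t: 16.77
tool_pos: [0.5739, -0.1508, 0.2154]
orientation: [1.561, 0.937, -1.561]
force: [0.2, 0.6, 0.1]
opening: 0.042
```

```bash
python3 - <<'E'
from h import *
import cv2
s,M=info()
im=robot.read_camera('wrist');cv2.imwrite('pics/w5.png',im[:,:,::-1])
hsv=cv2.cvtColor(im,cv2.COLOR_RGB2HSV);m=cv2.inRange(hsv,(5,150,100),(18,255,255))
n,l,st,c=cv2.connectedComponentsWithStats(m)
for i in range(1,n):
    if st[i][4]>30: print(c[i],st[i],np.round(watz(c[i],.157,s),4))
E
```

```text
t 16.77 pos [ 0.5739 -0.1508  0.2154] jaw deg -28.1 down [-0.001  0.001 -1.   ] F [0.2  0.6  0.07] op 0.042 q6 0.15
[252.50716846 138.5609319 ] [239 126  29  26 558] [ 0.5588 -0.0771  0.157 ]
[322.09423077 217.525     ] [312 203  21  30 520] [ 0.5741 -0.1515  0.157 ]
```

View pics/w5.png

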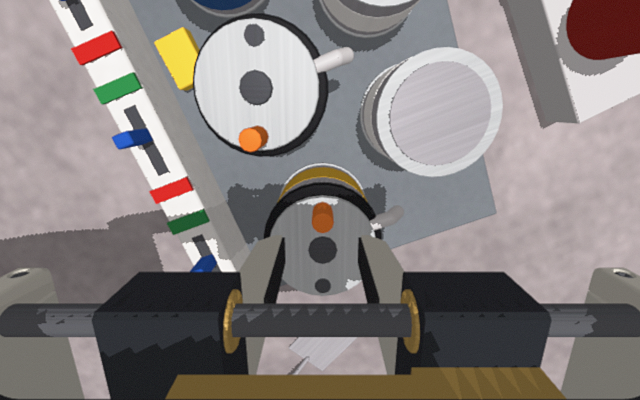

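Knob c is centred at (322,217). Knob b has moved 55 mm, to (252,139) in this picture. I descend onto c.

Emit:
play_rows:
  plan:
    - {"slide": [0, 0, -0.8], "roll": 0, "fingers": -0.1}
    - {"slide": [0, 0, -0.8], "roll": 0, "fingers": -0.1}
    - {"slide": [0, 0, -0.4], "roll": 0, "fingers": -0.1}
    - {"slide": [0, 0, 0], "roll": 0, "fingers": -0.1}
    - {"slide": [-0.1, 0.05, 0], "roll": 0, "fingers": -0.1}
    - {"slide": [-0.1, 0.05, 0], "roll": 0, "fingers": -0.1}
    - {"slide": [-0.1, 0.05, 0], "roll": 0, "fingers": -0.1}

```text
t: 17.7
tool_pos: [0.5652, -0.1464, 0.1564]
orientation: [1.561, 0.935, -1.559]
force: [0.3, 0.2, 0.1]
opening: 0.0418
```

```bash
python3 - <<'E'
from h import *
arc((.5594,-.1797),62,177,23,.013)
E
```

```text
t 17.7 pos [ 0.5652 -0.1464  0.1564] jaw deg -28.1 down [ 0.001 -0.    -1.   ] F [0.28 0.22 0.06] op 0.0418 q6 0.15
67.0 [-0.15  0.1 ] -> [ 0.5607 -0.1433]
72.0 [-0.11 -0.  ] -> [ 0.5575 -0.1433]
77.0 [-0.11 -0.01] -> [ 0.5544 -0.1436]
82.0 [-0.1  -0.02] -> [ 0.5513 -0.1442]
87.0 [-0.1  -0.03] -> [ 0.5482 -0.1451]
92.0 [-0.1  -0.04] -> [ 0.5452 -0.1462]
97.0 [-0.1  -0.05] -> [ 0.5424 -0.1475]
102.0 [-0.09 -0.05] -> [ 0.5396 -0.1491]
107.0 [-0.09 -0.06] -> [ 0.537 -0.151]
112.0 [-0.08 -0.07] -> [ 0.5346 -0.153 ]
117.0 [-0.07 -0.08] -> [ 0.5324 -0.1553]
122.0 [-0.07 -0.08] -> [ 0.5304 -0.1578]
127.0 [-0.06 -0.09] -> [ 0.5286 -0.1604]
132.0 [-0.05 -0.09] -> [ 0.527  -0.1631]
137.0 [-0.04 -0.1 ] -> [ 0.5257 -0.166 ]
142.0 [-0.04 -0.1 ] -> [ 0.5246 -0.169 ]
147.0 [-0.03 -0.1 ] -> [ 0.5238 -0.1721]
152.0 [-0.02 -0.1 ] -> [ 0.5233 -0.1752]
157.0 [-0.01 -0.11] -> [ 0.523  -0.1784]
162.0 [ 0.   -0.11] -> [ 0.523  -0.1816]
167.0 [ 0.01 -0.11] -> [ 0.5233 -0.1847]
172.0 [ 0.02 -0.1 ] -> [ 0.5239 -0.1878]
177.0 [ 0.03 -0.1 ] -> [ 0.5248 -0.1909]
```

Emit:
play_rows:
  plan:
    - {"slide": [-0.09, 0.05, 0], "roll": 0, "fingers": -0.1}
    - {"slide": [-0.1, 0.04, 0], "roll": 0.62, "fingers": -0.1}
    - {"slide": [-0.11, 0, 0], "roll": 0.62, "fingers": -0.1}
    - {"slide": [-0.11, -0.01, 0], "roll": 0.62, "fingers": -0.1}
    - {"slide": [-0.1, -0.02, 0], "roll": 0.62, "fingers": -0.1}
    - {"slide": [-0.1, -0.03, 0], "roll": 0.62, "fingers": -0.1}
    - {"slide": [-0.1, -0.04, 0], "roll": 0.62, "fingers": -0.1}

```text
t: 18.58
tool_pos: [0.5436, -0.1468, 0.1558]
orientation: [1.186, 1.224, -1.185]
force: [0.9, -0.8, -0.3]
opening: 0.0419
```

Emit:
play_rows:
  plan:
    - {"slide": [-0.1, -0.05, 0], "roll": 0.62, "fingers": -0.1}
    - {"slide": [-0.09, -0.05, 0], "roll": 0.62, "fingers": -0.1}
    - {"slide": [-0.09, -0.06, 0], "roll": 0.62, "fingers": -0.1}
    - {"slide": [-0.08, -0.07, 0], "roll": 0.62, "fingers": -0.1}
    - {"slide": [-0.07, -0.08, 0], "roll": 0.62, "fingers": -0.1}

```text
t: 19.2
tool_pos: [0.5307, -0.156, 0.1558]
orientation: [0.861, 1.394, -0.86]
force: [0.3, 0.7, 0.1]
opening: 0.0419
```

```bash
python3 - <<'E'
from h import *
arc((.5594,-.1797),117,177,12,.013)
E
```

```text
t 19.2 pos [ 0.5307 -0.156   0.1558] jaw deg 26.6 down [ 0.  0. -1.] F [0.32 0.7  0.05] op 0.0419 q6 -0.84
122.0 [-0.01 -0.06] -> [ 0.5304 -0.1578]
127.0 [-0.06 -0.09] -> [ 0.5286 -0.1604]
132.0 [-0.05 -0.09] -> [ 0.527  -0.1631]
137.0 [-0.04 -0.1 ] -> [ 0.5257 -0.166 ]
142.0 [-0.04 -0.1 ] -> [ 0.5246 -0.169 ]
147.0 [-0.03 -0.1 ] -> [ 0.5238 -0.1721]
152.0 [-0.02 -0.1 ] -> [ 0.5233 -0.1752]
157.0 [-0.01 -0.11] -> [ 0.523  -0.1784]
162.0 [ 0.   -0.11] -> [ 0.523  -0.1816]
167.0 [ 0.01 -0.11] -> [ 0.5233 -0.1847]
172.0 [ 0.02 -0.1 ] -> [ 0.5239 -0.1878]
177.0 [ 0.03 -0.1 ] -> [ 0.5248 -0.1909]
```

Emit:
play_rows:
  plan:
    - {"slide": [-0.04, -0.08, 0], "roll": 0.62, "fingers": -0.1}
    - {"slide": [-0.06, -0.09, 0], "roll": 0.62, "fingers": -0.1}
    - {"slide": [-0.05, -0.09, 0], "roll": 0.62, "fingers": -0.1}
    - {"slide": [-0.04, -0.1, 0], "roll": 0.62, "fingers": -0.1}
    - {"slide": [-0.04, -0.1, 0], "roll": 0.62, "fingers": -0.1}
    - {"slide": [-0.03, -0.1, 0], "roll": 0.62, "fingers": -0.1}
    - {"slide": [-0.02, -0.1, 0], "roll": 0.62, "fingers": -0.1}
    - {"slide": [-0.01, -0.11, 0], "roll": 0.62, "fingers": -0.1}
    - {"slide": [0, -0.11, 0], "roll": 0.62, "fingers": -0.1}
    - {"slide": [0.01, -0.11, 0], "roll": 0.62, "fingers": -0.1}

```text
t: 20.45
tool_pos: [0.5222, -0.1856, 0.1556]
orientation: [0.189, 1.563, -0.188]
force: [-0.7, 0.8, 0.6]
opening: 0.042
```

```bash
python3 - <<'E'
from h import *
import cv2
s,M=info()
im=robot.read_camera('wrist');cv2.imwrite('pics/w6.png',im[:,:,::-1])
E
```

```text
t 20.45 pos [ 0.5222 -0.1856  0.1556] jaw deg 76.2 down [-0.  0. -1.] F [-0.69  0.78  0.63] op 0.042 q6 -1.76
```

View pics/w6.png

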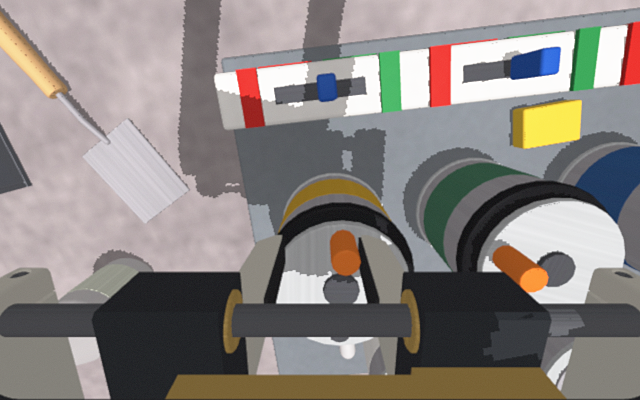

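Knob c is at (345,253) against the finger, turned about 103° with under 1 N, so wheel c runs free. Next I let it go and go to tab c.

Emit:
play_rows:
  plan:
    - {"slide": [0.03, 0.14, 0], "roll": 0, "fingers": -0.1}
    - {"slide": [0.03, 0.14, 0], "roll": 0, "fingers": -0.1}
    - {"slide": [0.03, 0.14, 0], "roll": 0, "fingers": -0.1}
    - {"slide": [0, 0, 0], "roll": 0, "fingers": -0.1}
    - {"slide": [0, 0, 1], "roll": 0, "fingers": -0.1}
    - {"slide": [0, 0, 0.6], "roll": 0, "fingers": -0.1}
    - {"slide": [-0.75, 0.1, 0], "roll": 0.2, "fingers": -0.1}
    - {"slide": [-0.75, 0.1, 0], "roll": 0.2, "fingers": -0.1}
    - {"slide": [-0.75, 0.1, 0], "roll": 0.2, "fingers": -0.1}
    - {"slide": [-0.75, 0.1, 0], "roll": 0.2, "fingers": -0.1}
    - {"slide": [0, 0, 0], "roll": 0, "fingers": -0.1}

```text
t: 21.88
tool_pos: [0.4347, -0.1612, 0.2041]
orientation: [0.103, 1.567, -0.104]
force: [0.9, -0.0, 0.6]
opening: 0.0419
```

```bash
python3 - <<'E'
from h import *
import cv2
s,M=info()
im=robot.read_camera('wrist');cv2.imwrite('pics/w7.png',im[:,:,::-1])
hsv=cv2.cvtColor(im,cv2.COLOR_RGB2HSV)
for nm,lo,hi,z in (('knob',(5,150,100),(18,255,255),.157),('tab',(105,120,50),(125,255,255),.1)):
    n,l,st,c=cv2.connectedComponentsWithStats(cv2.inRange(hsv,lo,hi))
    for i in range(1,n):
        if st[i][4]>30: print(nm,np.round(c[i]),st[i],np.round(watz(c[i],z,s),4))
E
```

```text
t 21.88 pos [ 0.4347 -0.1612  0.2041] jaw deg 82.4 down [ 0.001 -0.001 -1.   ] F [ 0.92 -0.01  0.59] op 0.0419 q6 -1.9
knob [321. 342.] [311 337  20  13 216] [ 0.5372 -0.1749  0.157 ]
tab [322. 199.] [315 187  15  26 336] [ 0.4348 -0.1605  0.1   ]
tab [475. 199.] [460 187  31  26 575] [ 0.4526 -0.0261  0.1   ]
tab [617. 199.] [593 187  47  26 839] [0.469  0.0988 0.1   ]
tab [546. 268.] [ 508  248   90   52 2229] [0.5304 0.0412 0.1   ]
```

View pics/w7.png

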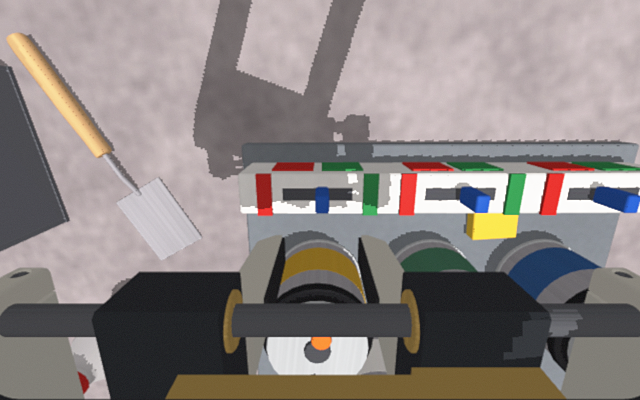

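Tab c is at (322,199), directly under the tool and between the red (left) and green (right) bands. I descend, then push it to green.

Emit:
play_rows:
  plan:
    - {"slide": [0, 0, -1], "roll": 0, "fingers": -0.1}
    - {"slide": [0, 0, -1], "roll": 0, "fingers": -0.1}
    - {"slide": [0, 0, -1], "roll": 0, "fingers": -0.1}
    - {"slide": [0, 0, -0.45], "roll": 0, "fingers": -0.1}
    - {"slide": [0, 0, 0], "roll": 0, "fingers": -0.1}

```text
t: 22.55
tool_pos: [0.4349, -0.1609, 0.0995]
orientation: [0.104, 1.57, -0.103]
force: [-0.2, 1.0, -0.3]
opening: 0.0415
```

Emit:
play_rows:
  plan:
    - {"slide": [0.02, 0.15, 0], "roll": 0, "fingers": -0.1}
    - {"slide": [0.02, 0.15, 0], "roll": 0, "fingers": -0.1}
    - {"slide": [0.02, 0.15, 0], "roll": 0, "fingers": -0.1}
    - {"slide": [0.02, 0.15, 0], "roll": 0, "fingers": -0.1}
    - {"slide": [0.02, 0.15, 0], "roll": 0, "fingers": -0.1}
    - {"slide": [0.02, 0.15, 0], "roll": 0, "fingers": -0.1}

```text
t: 23.3
tool_pos: [0.4389, -0.134, 0.1004]
orientation: [0.103, 1.568, -0.103]
force: [0.3, -2.1, 1.0]
opening: 0.0418
```

Emit:
play_rows:
  plan:
    - {"slide": [0.02, 0.1, 0], "roll": 0, "fingers": -0.1}
    - {"slide": [0.02, 0.1, 0], "roll": 0, "fingers": -0.1}
    - {"slide": [0.02, 0.1, 0], "roll": 0, "fingers": -0.1}
    - {"slide": [0, 0, 0], "roll": 0, "fingers": -0.1}

```text
t: 23.8
tool_pos: [0.4402, -0.1255, 0.1]
orientation: [0.102, 1.569, -0.104]
force: [-2.1, -4.2, 0.0]
opening: 0.042
```

Emit:
play_rows:
  plan:
    - {"slide": [-0.03, -0.15, 0], "roll": 0, "fingers": -0.1}
    - {"slide": [-0.03, -0.15, 0], "roll": 0, "fingers": -0.1}
    - {"slide": [-0.03, -0.15, 0], "roll": 0, "fingers": -0.1}
    - {"slide": [0, 0, 1], "roll": 0, "fingers": -0.1}
    - {"slide": [0, 0, 1], "roll": 0, "fingers": -0.1}
    - {"slide": [0, 0, 0.5], "roll": 0, "fingers": -0.1}
    - {"slide": [0.13, 0.94, 0], "roll": 0, "fingers": -0.1}
    - {"slide": [0.13, 0.94, 0], "roll": 0, "fingers": -0.1}
    - {"slide": [0.13, 0.94, 0], "roll": 0, "fingers": -0.1}
    - {"slide": [0.13, 0.94, 0], "roll": 0, "fingers": -0.1}
    - {"slide": [0, 0, 0], "roll": 0, "fingers": -0.1}

```text
t: 25.18
tool_pos: [0.4532, -0.0245, 0.1745]
orientation: [0.102, 1.569, -0.101]
force: [-0.1, 0.1, -0.0]
opening: 0.0419
```

```bash
cat > look.py <<'E'
import sys
from h import *
import cv2
s,M=info()
im=robot.read_camera('wrist');cv2.imwrite(f'pics/{sys.argv[1]}.png',im[:,:,::-1])
hsv=cv2.cvtColor(im,cv2.COLOR_RGB2HSV)
hub=np.array([.5766,-.0478]);xh=np.array([.9915,-.1305]);yh=np.array([.1305,.9915])
for nm,lo,hi,z in (('knob',(5,150,100),(18,255,255),.157),('tab',(105,120,50),(125,255,255),.1)):
    n,l,st,c=cv2.connectedComponentsWithStats(cv2.inRange(hsv,lo,hi))
    for i in range(1,n):
        if st[i][4]>30:
            P=watz(c[i],z,s);d=P[:2]-hub; print(nm,np.round(c[i]),st[i],np.round(P,4),'bank',np.round([d@xh,d@yh],4))
E
python3 look.py w8
```

```text
t 25.18 pos [ 0.4532 -0.0245  0.1745] jaw deg 82.6 down [-0.001  0.001 -1.   ] F [-0.08  0.12 -0.04] op 0.0419 q6 -1.61
knob [270. 367.] [259 358  22  18 312] [ 0.5469 -0.0731  0.157 ] bank [-0.0262 -0.0289]
knob [546. 373.] [540 364  13  19  88] [0.577  0.1224 0.157 ] bank [-0.0218  0.1688]
tab [174. 209.] [158 195  33  30 721] [ 0.4377 -0.1403  0.1   ] bank [-0.1257 -0.1099]
tab [318. 210.] [311 195  16  30 429] [ 0.4528 -0.0263  0.1   ] bank [-0.1256  0.0051]
tab [477. 210.] [460 196  35  30 740] [0.4693 0.0992 0.1   ] bank [-0.1256  0.1318]
tab [442. 267.] [411 260  62  12 530] [0.5162 0.0702 0.1   ] bank [-0.0753  0.1091]
```

View pics/w8.png

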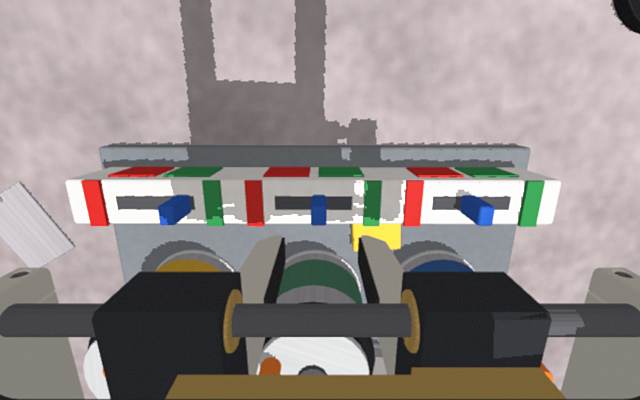

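Tab c reads +25.1 mm, fully green. Tab b is at (318,210) under the tool. I descend, then push it to red.

Emit:
play_rows:
  plan:
    - {"slide": [0, 0, -1], "roll": 0, "fingers": -0.1}
    - {"slide": [0, 0, -1], "roll": 0, "fingers": -0.1}
    - {"slide": [0, 0, -0.5], "roll": 0, "fingers": -0.1}
    - {"slide": [0, 0, 0], "roll": 0, "fingers": -0.1}
    - {"slide": [-0.02, -0.16, 0], "roll": 0, "fingers": -0.1}
    - {"slide": [-0.02, -0.16, 0], "roll": 0, "fingers": -0.1}
    - {"slide": [-0.02, -0.16, 0], "roll": 0, "fingers": -0.1}
    - {"slide": [-0.02, -0.16, 0], "roll": 0, "fingers": -0.1}
    - {"slide": [-0.02, -0.16, 0], "roll": 0, "fingers": -0.1}
    - {"slide": [-0.02, -0.16, 0], "roll": 0, "fingers": -0.1}
    - {"slide": [-0.02, -0.16, 0], "roll": 0, "fingers": -0.1}

```text
t: 26.6
tool_pos: [0.4492, -0.0597, 0.1002]
orientation: [0.103, 1.568, -0.103]
force: [0.6, 1.8, 1.9]
opening: 0.0422
```

Emit:
play_rows:
  plan:
    - {"slide": [-0.02, -0.15, 0], "roll": 0, "fingers": -0.1}
    - {"slide": [-0.02, -0.15, 0], "roll": 0, "fingers": -0.1}
    - {"slide": [-0.02, -0.12, 0], "roll": 0, "fingers": -0.1}
    - {"slide": [0, 0, 0], "roll": 0, "fingers": -0.1}

```text
t: 27.1
tool_pos: [0.4476, -0.0712, 0.1001]
orientation: [0.105, 1.568, -0.102]
force: [2.4, 6.2, 0.5]
opening: 0.0416
```

Emit:
play_rows:
  plan:
    - {"slide": [0.02, 0.15, 0], "roll": 0, "fingers": -0.1}
    - {"slide": [0.02, 0.15, 0], "roll": 0, "fingers": -0.1}
    - {"slide": [0.02, 0.15, 0], "roll": 0, "fingers": -0.1}
    - {"slide": [0, 0, 1], "roll": 0, "fingers": -0.1}
    - {"slide": [0, 0, 1], "roll": 0, "fingers": -0.1}
    - {"slide": [0, 0, 0.5], "roll": 0, "fingers": -0.1}
    - {"slide": [0.11, 0.87, 0], "roll": 0, "fingers": -0.1}
    - {"slide": [0.11, 0.87, 0], "roll": 0, "fingers": -0.1}
    - {"slide": [0.11, 0.87, 0], "roll": 0, "fingers": -0.1}
    - {"slide": [0.11, 0.87, 0], "roll": 0, "fingers": -0.1}
    - {"slide": [0.11, 0.87, 0], "roll": 0, "fingers": -0.1}
    - {"slide": [0.11, 0.87, 0], "roll": 0, "fingers": -0.1}
    - {"slide": [0, 0, 0], "roll": 0, "fingers": -0.1}

```text
t: 28.72
tool_pos: [0.4686, 0.0994, 0.1745]
orientation: [0.101, 1.569, -0.101]
force: [1.3, -0.5, -0.3]
opening: 0.0414
```

```bash
python3 look.py w9
```

```text
t 28.73 pos [0.4686 0.0994 0.1745] jaw deg 82.6 down [-0.001  0.    -1.   ] F [ 1.3  -0.46 -0.28] op 0.0414 q6 -1.34
knob [597. 233.] [578 212  54  53 815] [0.4874 0.27   0.157 ] bank [-0.1299  0.3035]
knob [353. 360.] [343 343  23  33 624] [0.5636 0.1101 0.157 ] bank [-0.0335  0.1549]
knob [ 94. 383.] [ 81 361  26  39 597] [ 0.5598 -0.0781  0.157 ] bank [-0.0127 -0.0323]
tab [ 20. 210.] [  0 196  45  30 958] [ 0.4375 -0.1381  0.1   ] bank [-0.1262 -0.1077]
tab [124. 210.] [105 196  40  30 810] [ 0.4489 -0.0562  0.1   ] bank [-0.1255 -0.025 ]
tab [320. 211.] [313 196  16  30 429] [0.4691 0.0989 0.1   ] bank [-0.1257  0.1315]
tab [322. 279.] [ 277  261   90   42 2006] [0.5299 0.0922 0.1   ] bank [-0.0646  0.1328]
```

View pics/w9.png

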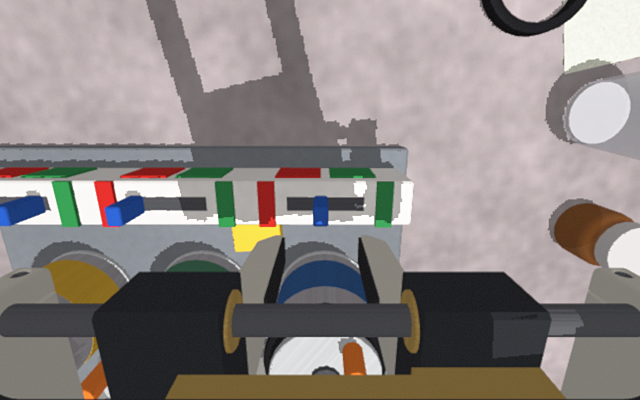

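Tab b reads -25 mm, fully red. Tab a is at (320,211) under the tool, and I push it to red.

Emit:
play_rows:
  plan:
    - {"slide": [0, 0, -1], "roll": 0, "fingers": -0.1}
    - {"slide": [0, 0, -1], "roll": 0, "fingers": -0.1}
    - {"slide": [0, 0, -0.5], "roll": 0, "fingers": -0.1}
    - {"slide": [0, 0, 0], "roll": 0, "fingers": -0.1}
    - {"slide": [-0.02, -0.15, 0], "roll": 0, "fingers": -0.1}
    - {"slide": [-0.02, -0.15, 0], "roll": 0, "fingers": -0.1}
    - {"slide": [-0.02, -0.15, 0], "roll": 0, "fingers": -0.1}
    - {"slide": [-0.02, -0.15, 0], "roll": 0, "fingers": -0.1}
    - {"slide": [-0.02, -0.15, 0], "roll": 0, "fingers": -0.1}

```text
t: 29.9
tool_pos: [0.4663, 0.0754, 0.1005]
orientation: [0.103, 1.568, -0.103]
force: [1.0, 1.3, 1.2]
opening: 0.0417
```

Emit:
play_rows:
  plan:
    - {"slide": [-0.02, -0.15, 0], "roll": 0, "fingers": -0.1}
    - {"slide": [-0.02, -0.15, 0], "roll": 0, "fingers": -0.1}
    - {"slide": [-0.02, -0.15, 0], "roll": 0, "fingers": -0.1}
    - {"slide": [0, -0.02, 0], "roll": 0, "fingers": -0.1}

```text
t: 30.4
tool_pos: [0.4643, 0.0626, 0.1001]
orientation: [0.106, 1.568, -0.101]
force: [1.7, 9.1, 0.3]
opening: 0.0422
```

Emit:
play_rows:
  plan:
    - {"slide": [0.02, 0.15, 0], "roll": 0, "fingers": -0.1}
    - {"slide": [0.02, 0.15, 0], "roll": 0, "fingers": -0.1}
    - {"slide": [0.02, 0.15, 0], "roll": 0, "fingers": -0.1}
    - {"slide": [0, 0, 1], "roll": 0, "fingers": -0.1}
    - {"slide": [0, 0, 1], "roll": 0, "fingers": -0.1}
    - {"slide": [0, 0, 1], "roll": 0, "fingers": -0.1}
    - {"slide": [0, -0.5, 1], "roll": 0, "fingers": -0.1}
    - {"slide": [0, -0.8, 1], "roll": 0, "fingers": -0.1}
    - {"slide": [0, -0.8, 1], "roll": 0, "fingers": -0.1}
    - {"slide": [0, -0.8, 1], "roll": 0, "fingers": -0.1}
    - {"slide": [0, -0.8, 0], "roll": 0, "fingers": -0.1}
    - {"slide": [0, -0.4, 0], "roll": 0, "fingers": -0.1}
    - {"slide": [0, 0, 0], "roll": 0, "fingers": -0.1}
    - {"slide": [0, 0, 0], "roll": 0, "fingers": -0.1}

```text
t: 32.15
tool_pos: [0.4658, -0.0473, 0.3096]
orientation: [0.103, 1.569, -0.103]
force: [0.5, -1.7, 0.5]
opening: 0.0419
```

```bash
python3 look.py w10; python3 - <<'E'
from h import *
import cv2
im=robot.read_camera('side');cv2.imwrite('pics/side1.png',im[:,:,::-1])
im=robot.read_camera('top');cv2.imwrite('pics/top1.png',im[:,:,::-1])
a=cv2.imread('pics/top0.png');b=cv2.imread('pics/top1.png')
for n in ("pad","hardener","lid_ring"):
    t=robot.mark_of('top',n);print(n,t[0])
E
```

```text
t 32.15 pos [ 0.4658 -0.0473  0.3096] jaw deg 82.5 down [-0.001  0.001 -1.   ] F [ 0.53 -1.66  0.53] op 0.0419 q6 -1.65
knob [621. 188.] [610 171  30  39 376] [0.5086 0.2608 0.157 ] bank [-0.1077  0.2971]
knob [215. 253.] [205 242  20  23 292] [ 0.5254 -0.1733  0.157 ] bank [-0.0344 -0.1311]
knob [474. 258.] [462 247  25  23 331] [0.569  0.1101 0.157 ] bank [-0.0281  0.1556]
knob [305. 270.] [299 259  13  23 258] [ 0.5595 -0.0772  0.157 ] bank [-0.0131 -0.0314]
tab [241. 162.] [233 155  17  16 224] [ 0.4377 -0.1403  0.1   ] bank [-0.1257 -0.1098]
tab [312. 162.] [307 155  11  16 162] [ 0.449 -0.056  0.1  ] bank [-0.1254 -0.0247]
tab [425. 162.] [416 154  19  17 245] [0.4662 0.0781 0.1   ] bank [-0.1259  0.1104]
tab [411. 222.] [388 207  64  47 884] [0.5411 0.0574 0.1   ] bank [-0.0489  0.0997]
tab [  8. 265.] [  0 256  25  20 261] [ 0.5311 -0.4715  0.1   ] bank [ 0.0102 -0.426 ]
pad {'point': [300.4, 187.2], 'p': 0.53}
hardener {'point': [450.7, 164.4], 'p': 0.71}
lid_ring {'point': [194.6, 260.1], 'p': 0.61}
```

View pics/w10.png

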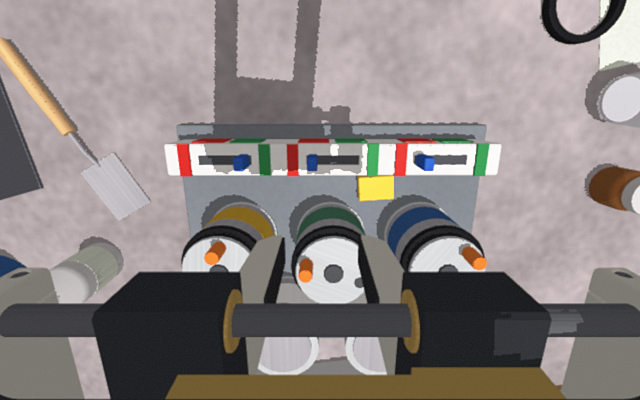

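View pics/side1.png

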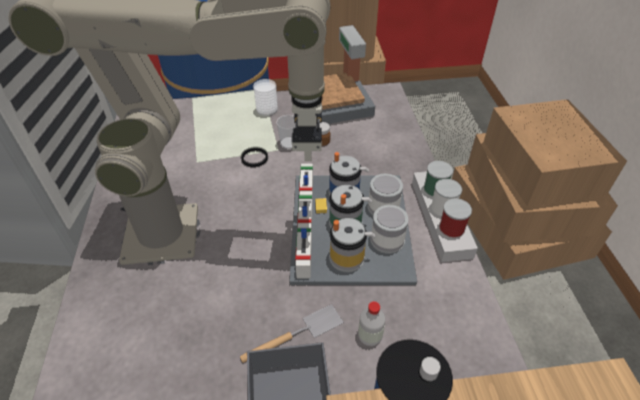

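The wrist picture shows the tabs at (241,162) green, (312,162) red and (425,162) red, measured at +25, -25 and -25 mm. Every knob is more than 50 mm from its start, and the side view shows nothing else displaced. I hand in the job.

```bash
python3 - <<'E'
from plant import robot
print(robot.close_job())
E
```

```text
the job is handed in; nothing more can be done
None
```

I turned all three wheels, set their markers and handed in the job after about 32 s, with the arm clear of everything.

| Wheel | Resistance at the knob | Verdict | Turned | Knob from its start | Marker |
|---|---|---|---|---|---|
| a (left) | 8–9 N | binds | about 115° | over 50 mm | -24.6 mm (red) |
| b (middle) | about 6 N | binds | about 106° | 55 mm | -24.7 mm (red) |
| c (right) | under 1 N | runs free | about 107° | 54 mm | +25.2 mm (green) |

- **Force limit:** the highest total force I read on a knob was about 12.4 N, on wheel a. Readings come only at the end of each move, so a brief peak in between would not have shown.
- **Wheel b:** 6 N is the bottom of the binding range. I slowed down to check, and it stayed near 6 N, falling only to 5.7 N when stopped, far above the 1.5 N a free wheel gives.
- **Other things on the bench:** nothing looks moved in the last side view. I re-measured only the pad, hardener and lid ring, in the top camera. They sit within about 3 pixels of where they began, roughly 8 mm and within the detector's scatter.

No check failed.

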